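Set the dough roller's thickness dial and lock it

TASK

Set the dough thickness on the dough roller: with a fingertip, push the lug on the round dial round until the dial's index mark lines up with the one long line of the scale, then press the lock plunger beside the dial fully down. Only push and press: do not pinch the lug, and do not pick up or shift the cutters, jar, bowl, mug or spatula. Finish with the mark still on the long line, the plunger down and your hand clear.

Things in the scene. Friction and masses are not known exactly. Their poses are not given: they have to be found in the camera images.
- roller: The dough roller, a fixed machine that stands at a different place and yaw each time. White gearbox 220 (x) x 265 (y) x 65 mm high, spanning x -110 to 110 and y -155 to 110 in its frame; beyond it, y 110 to 310, a pair of steel rollers between aluminium end plates, 125 mm high, with a crank at the far end (to y 380). Origin: on the table, right under the dial's axis; z up.
- scale: Round white enamelled scale plate, 200 mm across, fixed on the gearbox around the dial; its top is 73 mm above the table. Dark lines round the dial: twelve short ones (8 x 2.5 mm), every 20 degrees, and in their middle one long, broad one (26 x 7 mm). Origin: on the dial's axis at the plate's underside; its x axis points along the long line. The plate sits turned differently on the machine each time and cannot move.
- long_line (a point): Inner end of the long scale line, 72 mm from the dial's axis, just outside the dial's rim.
- dial (a joint): Turn of the bare aluminium dial (140 mm across, 8 mm thick, top face 82 mm above the table) about the vertical axis through the roller's origin. rad, growing counter-clockwise seen from above; at 0 the index mark points along the roller's +x. Stops at -1.9 and 1.5. It starts clockwise of the long line, by 0.45 to 2.2 rad. Stiff (0.12 N m, about 3 N at the lug), and it stays where it is left.
- index_mark (a point): Outer end of the dial's index mark, 72 mm from the axis at the dial's rim: a dark line 5.5 mm wide and 32 mm long on the dial's top, directly opposite the lug. It turns with the dial. Set when it meets long_line.
- lug_top (a point): Middle of the top of the dial's lug, 116 mm above the table and 45 mm from the axis, opposite the index mark. The lug is a black upright fin, 42 mm long (radially, 24 to 66 mm from the axis), 14 mm thick, rising 34 mm from the dial's top face; it turns with the dial. Push it on one of its two broad sides: both must never be pressed at once.
- plunger (a joint): Travel of the lock plunger in m: 0 up (as it starts), 0.008 fully down. It needs about 5 N and stays where it is pressed to.
- plunger_top (a point): Middle of the plunger's top: a round steel button 32 mm across on the gearbox, at y = -125 mm in the roller's frame, 88 mm above the table when up and 80 mm when down. The only other things close by are the round cutter and the jar, each about 40 to 50 mm clear of its rim.
- round_cutter: Bystander: steel ring cutter, 42 mm across, 30 mm high, standing on the gearbox about 80 mm to the roller's +x side of the plunger. Origin: centre of its underside.
- spice_jar: Bystander: amber glass jar, 34 mm across, 50 mm high, standing on the gearbox about 85 mm to the roller's -x side of the plunger. Origin: centre of its underside.
- star_cutter: Bystander: terracotta star cutter, 68 mm across, 28 mm high, on the table in front of the gearbox. Origin: centre of its underside.
- bowl: Bystander: white bowl, 150 mm across, 60 mm high. Origin: centre of its underside.
- mug: Bystander: blue mug, 80 mm across, 90 mm high. Origin: centre of its underside.
- spatula: Bystander: spatula lying on the table. Origin: middle of its underside.

How it is judged:
By the outcome, as a careful person would: the job done as asked, in the order asked, and still so for the second after the job is handed in, with the robot touching nothing.
It also fails if it takes over 51 s, if anything falls off the work surface, if the arm or the gripper's body presses on something with over 40 N, if the wrist force passes 120 N, or if a joint passes its speed limit or range.

ROBOT

A 7-joint arm with a two-finger parallel gripper is mounted at the origin on the work surface. World frame = base frame: x ahead of the robot, y to its left, z up, the work surface at z = 0. Lengths are in m, angles in rad, forces in N, time in s.
With the tool pointing down it reaches from about 0.425 to 0.875 m from the base axis. Payload 4.7 kg.
Tool frame: the origin (TCP) lies at the very end of the fingers, on their centre line; the grasp point (between the pads) lies 19 mm behind it; z points along the fingers, y is the direction in which the jaws open and shut (so a half turn about z gives the same grasp; the last joint's range is limited). The gripper opens to 85 mm and grips with 20 to 120 N. Pads are 22 mm wide; open, the fingers measure 114 mm over their backs; the gripper's body (76 mm by 85 mm) begins 54 mm behind the grasp point. The pads swing forward as they close: fully open they stand 13 mm farther back than shut.
Start: joints at [1.161, 0.321, -0.07, 1.45, 0.023, 1.371, -0.057], TCP at [0.267, -0.593, 0.231] pointing down, gripper open.
Joint ranges: [-2.86, 2.86], [-0.3, 2.09], [-1.38, 1.24], [0.06, 2.45], [-1.56, 4.7], [0.09, 2.05], [-2.69, 2.69]. Speed limits (rad/s): [2.57, 2.57, 3.14, 3.14, 3.14, 3.14, 3.14].

INTERFACE

Orientations are given as a rotation vector (axis times angle).
In Python, from workcell import ctrl gives the robot as it stands. Calls block until the motion is done:
- ctrl.move_to(position, orientation): joint-space move of the TCP to a pose.
- ctrl.line_to(position, frame=None, speed=0.15, f_stop=None): straight line of the TCP; frame=None keeps the orientation; speed is the mean speed in m/s. With f_stop (N) it stops when the force on the tool has changed by that much, and returns True; else False.
- ctrl.move_j(angles): joint-space move.
- ctrl.gripper_to(opening, strength=None): finger opening in m; strength is the grip in N (None keeps the last); returns when the fingers have stopped.
- ctrl.hold(seconds).
- ctrl.ik(position, orientation): joint angles nearest the present ones, or None.
- ctrl.grab_frame(name): name is "scene" or "side" or "wrist"; returns the picture (420x560x3 uint8, red, green, blue); there is no depth.
- ctrl.calibration(name): a dict with "fov_y" (degrees; the focal length in pixels is half the picture's height over the tangent of half this angle, whatever the lens; pixels are square), "cx", "cy" (the principal point, pixels), "view" (4x4, takes a point from world to camera coordinates). Camera axes: x right, y up, looking along -z (the intrinsics and any distortion apply to the point x, -y, -z); pixel columns grow to the right and rows downward; lengths in m; the calibration is good to about 2 mm. The wrist camera is an equidistant fisheye: a pixel r from the principal point sees the ray r / f radians off the axis. A picture is of the moment at which its call begins: read the wrist's pose just before it. calibration takes no time and is no camera call; for the wrist camera it gives the pose at the moment of the call.
A pose or a line that the arm cannot do raises ctrl.IKError and nothing moves.
- ctrl.hand_in(): hands the job in, once; it reports no verdict.
Readings, each from a call of its own:
- ctrl.get_clock(): time.
- ctrl.get_qpos(): joint angles.
- ctrl.get_dq(): joint speeds.
- ctrl.get_joint_torque(): joint torques, N m.
- ctrl.get_tcp_pos(): TCP position.
- ctrl.get_orientation(): TCP orientation.
- ctrl.get_wrist_force(): force on the tool from outside, world axes, zero at the start.
- ctrl.get_torque(): the same for the moment, N m.
- ctrl.get_width(): finger opening in m.
Only numpy, scipy, OpenCV 4.12 (cv2) and the standard library are available. Lean on these libraries where they do the work, as an engineer would, in place of code of your own. Each camera call takes 0.05 s, during which the arm holds its last target. There are 200 camera calls.

## Working session

There is one attempt and no reset: what is moved stays moved. The work goes in short steps, each a Python script; the robot and the scene stay as the last script left them, time stands still between calls to the robot, and variables do not carry over. Pictures are saved under pics/ and viewed, about 8 in all and at most 12, crops included, and the job is handed in when it is done.

```bash
mkdir -p pics; ls; python3 - <<'E'
from workcell import ctrl
import cv2,numpy as np
a=ctrl.grab_frame("scene");b=ctrl.grab_frame("side")
cv2.imwrite("pics/scene.png",a[:,:,::-1]);cv2.imwrite("pics/side.png",b[:,:,::-1])
for n in("scene","side","wrist"):
    c=ctrl.calibration(n);print(n,c["fov_y"],c["cx"],c["cy"],{k for k in c});print(np.round(c["view"],3))
print(ctrl.get_clock(),ctrl.get_orientation())
E
```

```text
pics
scene 56.40119132203481 278.6378517468732 210.04631000565962 {'cy', 'fov_y', 'cx', 'view'}
[[-0.562  0.827 -0.002  0.293]
 [-0.556 -0.376  0.741  0.216]
 [ 0.612  0.418  0.671 -1.493]
 [ 0.     0.     0.     1.   ]]
side 52.563422734431505 282.9857764138071 203.76505136055673 {'cy', 'fov_y', 'cx', 'view'}
[[ 0.998 -0.06  -0.006 -0.507]
 [ 0.047  0.708  0.705 -0.089]
 [-0.038 -0.704  0.71  -1.208]
 [ 0.     0.     0.     1.   ]]
wrist 65.70646984690485 279.2801831953027 206.18490861405263 {'cy', 'fov_y', 'cx', 'view'}
[[ 0.411 -0.912 -0.002 -0.648]
 [ 0.875  0.394 -0.281  0.037]
 [ 0.257  0.114  0.96  -0.378]
 [ 0.     0.     0.     1.   ]]
0.1 [-3.06969151e+00 -6.60489035e-01  7.37598530e-04]
```

View pics/scene.png

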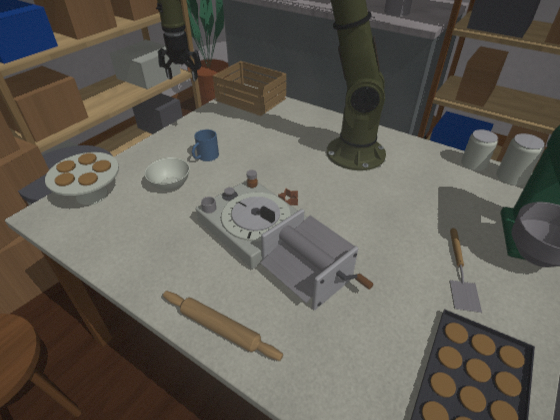

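View pics/side.png

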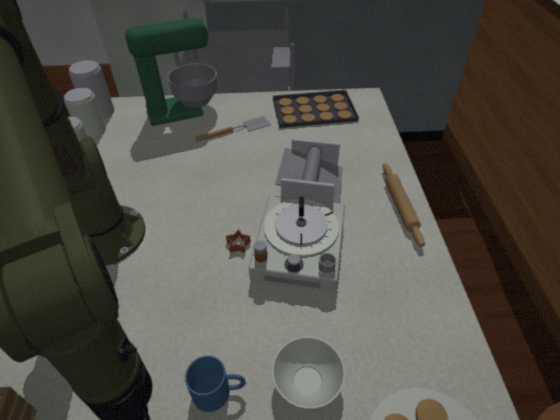

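Side view: the dial is centred near (301,226), with the lug at (301,205) and the index mark toward (301,240). The plunger is at (293,262), the jar at (261,252) and the round cutter at (327,264). I'll localise these and then look from the wrist camera.

```bash
cat > h.py <<'E'
from workcell import ctrl
import numpy as np,cv2
def ray(c,uv,fish=False):
    f=210/np.tan(np.radians(c["fov_y"]/2)); d=(np.array(uv,float)-[c["cx"],c["cy"]])
    if fish:
        r=np.hypot(*d); t=r/f; v=np.array([*(d/max(r,1e-9)*np.sin(t)),np.cos(t)])
    else: v=np.array([*(d/f),1.])
    v=v*[1,-1,-1]; V=np.array(c["view"]); R=V[:3,:3]
    return -R.T@V[:3,3],R.T@v
def onz(c,uv,z,fish=False):
    o,d=ray(c,uv,fish); return o+d*(z-o[2])/d[2]
def proj(c,p,fish=False):
    f=210/np.tan(np.radians(c["fov_y"]/2)); V=np.array(c["view"]); q=(V[:3,:3]@p+V[:3,3])*[1,-1,-1]
    r=np.hypot(q[0],q[1]); 
    k=(np.arctan2(r,q[2])/r if fish else 1/q[2])*f
    return np.array([c["cx"]+q[0]*k,c["cy"]+q[1]*k])
E
python3 - <<'E'
from h import *
s=ctrl.calibration("side");c=ctrl.calibration("scene")
print("dial",onz(s,(301,224),.082),onz(c,(256,212),.082))
print("plunger",onz(s,(294,259),.088),onz(c,(229,192),.088))
print("jar",onz(s,(261,245),.115),"cut",onz(s,(327,260),.095))
from scipy.spatial.transform import Rotation as R
# wrist camera offset in tool frame
V=np.array(ctrl.calibration("wrist")["view"]);cam=-V[:3,:3].T@V[:3,3]
T=R.from_rotvec(ctrl.get_orientation())
print("tool axes",np.round(T.as_matrix(),3).tolist()); print("cam in tool",T.inv().apply(cam-ctrl.get_tcp_pos()),"look in tool",T.inv().apply(-V[2,:3]))
im=cv2.imread("pics/side.png")[180:290,220:370]
cv2.imwrite("pics/c1.png",cv2.resize(im,None,fx=5,fy=5,interpolation=cv2.INTER_CUBIC))
E
```

```text
dial [ 0.55159871 -0.06858759  0.082     ] [ 0.54826641 -0.0604871   0.082     ]
plunger [ 0.52371788 -0.18687301  0.088     ] [ 0.52708007 -0.17772805  0.088     ]
jar [ 0.4453263  -0.16002997  0.115     ] cut [ 0.60210846 -0.20033915  0.095     ]
tool axes [[0.912, 0.411, -0.001], [0.411, -0.912, 0.002], [-0.0, -0.002, -1.0]]
cam in tool [ 0.07041962 -0.0011682  -0.14178553] look in tool [-2.80742629e-01 -6.48785447e-05  9.59783086e-01]
```

View pics/c1.png

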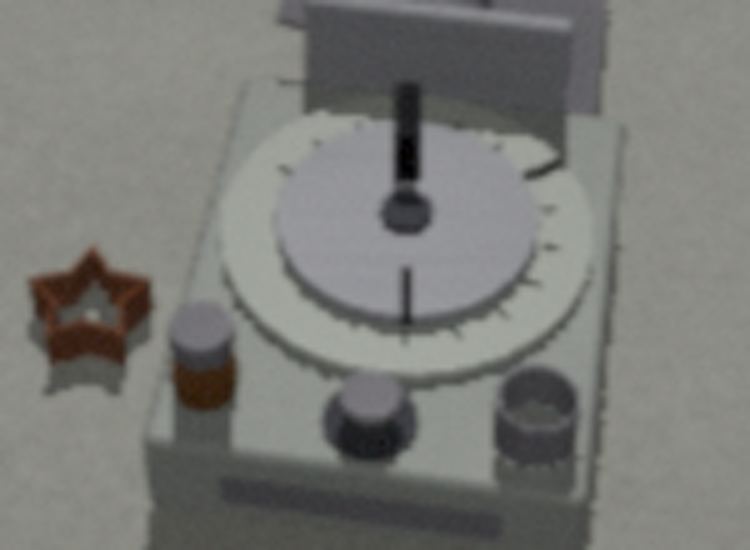

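Enlarged side view: the dial centre is at (301.4,222.6) and the lug points away from the camera. The mark's outer end is at (301,245) and the long line runs (325,215)→(333,211). So the dial needs about 2 rad counter-clockwise. Next is a near look with the wrist camera, fingers closed.

```bash
cat >> h.py <<'E'
from scipy.spatial.transform import Rotation as R
def ori(psi):  # tool down, tool x at world yaw psi
    x=np.array([np.cos(psi),np.sin(psi),0]);z=np.array([0,0,-1.]);return R.from_matrix(np.c_[x,np.cross(z,x),z]).as_rotvec()
E
python3 - <<'E'
from h import *
s=ctrl.calibration("side")
for n,uv,z in [("ctr",(301.4,222.6),.083),("mark",(301.2,245),.082),("lin",(325,215.4),.073),("lout",(332.6,211.4),.073),("pl",(294.4,259.4),.088)]: print(n,onz(s,uv,z))
for a in range(0,135,15): 
    p=a/57.3; q=ctrl.ik([.55+.05*-np.sin(p),-.07+.05*np.cos(p),.094],ori(p)); print(a,None if q is None else np.round(q,2))
ctrl.gripper_to(0)
ctrl.move_to([.47,-.065,.25],ori(0))
c=ctrl.calibration("wrist");im=ctrl.grab_frame("wrist");cv2.imwrite("pics/w1.png",im[:,:,::-1]);np.save("w1.npy",c)
print(ctrl.get_clock(),proj(c,np.array([.55,-.066,.082]),True))
E
```

```text
ctr [ 0.55299614 -0.06459371  0.083     ]
mark [ 0.54570293 -0.13957188  0.082     ]
lin [ 0.6204297  -0.03346972  0.073     ]
lout [ 0.64315608 -0.01989356  0.073     ]
pl [ 0.52459207 -0.18814474  0.088     ]
0 [ 0.53  0.28 -0.62  1.84  0.18  1.08 -1.73]
15 [ 0.56  0.25 -0.64  1.87  0.17  1.07 -1.45]
30 [ 0.59  0.23 -0.65  1.9   0.16  1.06 -1.17]
45 [ 0.61  0.21 -0.65  1.92  0.14  1.06 -0.88]
60 [ 0.63  0.19 -0.65  1.94  0.13  1.05 -0.59]
75 [ 0.65  0.18 -0.64  1.95  0.12  1.05 -0.3 ]
90 [ 0.67  0.18 -0.63  1.95  0.12  1.05 -0.01]
105 [ 0.69  0.19 -0.63  1.94  0.13  1.05  0.27]
120 [ 0.71  0.2  -0.63  1.92  0.14  1.06  0.55]
2.95 [279.73077243 103.26503274]
```

View pics/w1.png

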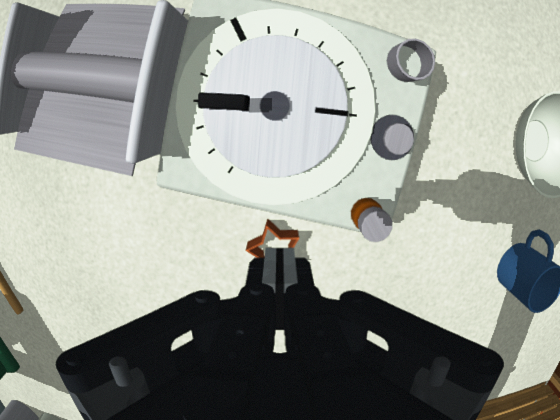

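Wrist view: the hub is at about (276,105), the mark spans (316,110)–(350,113), and the long line is at (238,29). The lug is at (198–248,102) and the plunger top at (398,138). Next I measure these by masks.

```bash
cat >> h.py <<'E'
def blobs(im,thr=75,box=None):
    g=im.max(2); m=(g<thr).astype(np.uint8)
    n,l,st,ce=cv2.connectedComponentsWithStats(m,connectivity=8)
    return l,st,ce
def ends(l,i,c,z,fish=True):
    v,u=np.nonzero(l==i); P=np.array([onz(c,(a,b),z,fish)[:2] for a,b in zip(u,v)])
    m=P.mean(0); w,V=np.linalg.eigh(np.cov((P-m).T)); d=V[:,1]; t=(P-m)@d
    return m,d,np.sqrt(12*w[::-1]),len(u)   # centre, axis, length/width
E
python3 - <<'E'
from h import *
c=np.load("w1.npy",allow_pickle=True).item();im=cv2.imread("pics/w1.png")
l,st,ce=blobs(im,100)
for i in range(1,len(st)):
    u,v=ce[i]
    if 180<u<400 and v<190 and 6<st[i,4]<3000:
        z=.082 if abs(u-276)<78 and abs(v-105)<72 else .073
        m,d,s,n=ends(l,i,c,z); print(np.round(ce[i]),n,np.round(m,4),"ang",round(np.degrees(np.arctan2(d[1],d[0])),1),"size",np.round(s,4))
E
```

```text
[238.  29.] 145 [ 0.626  -0.0256] ang -155.3 size [0.0252 0.006 ]
[268.  29.] 13 [ 0.6249 -0.0553] ang -178.0 size [0.0072 0.0017]
[296.  32.] 12 [ 0.6222 -0.0817] ang 166.1 size [0.0076 0.0017]
[320.  44.] 9 [ 0.608  -0.1044] ang 144.1 size [0.0061 0.0015]
[219.  52.] 10 [ 0.6015 -0.0088] ang 49.0 size [0.0065 0.0016]
[339.  64.] 11 [ 0.5895 -0.1223] ang 128.8 size [0.0071 0.0015]
[203.  74.] 14 [0.5804 0.007 ] ang 65.4 size [0.0074 0.002 ]
[350.  88.] 15 [ 0.566  -0.1328] ang 108.1 size [0.0082 0.002 ]
[223. 101.] 820 [ 0.5533 -0.0123] ang 84.2 size [0.0508 0.0149]
[274. 105.] 648 [ 0.548 -0.061] ang 82.9 size [0.024  0.0231]
[333. 112.] 185 [ 0.5427 -0.1168] ang 84.6 size [0.0359 0.0048]
[386. 135.] 752 [ 0.521 -0.173] ang 167.6 size [0.0485 0.0368]
[199. 127.] 10 [0.5292 0.0115] ang 105.5 size [0.0064 0.0016]
[211. 151.] 10 [5.056e-01 4.000e-04] ang 124.5 size [0.0075 0.0014]
[230. 169.] 11 [ 0.487  -0.0175] ang 144.8 size [0.0069 0.0018]
```

```bash
python3 - <<'E'
from h import *
P=np.array([[.6249,-.0553],[.6222,-.0817],[.608,-.1044],[.6015,-.0088],[.5895,-.1223],[.5804,.007],[.566,-.1328],[.5292,.0115],[.5056,.0004],[.487,-.0175]])
x=np.linalg.lstsq(np.c_[2*P,np.ones(10)],(P**2).sum(1),rcond=None)[0];C=x[:2];r=np.sqrt(x[2]+C@C)
L=np.array([.626,-.0256])-C;M=np.array([.5427,-.1168])-C
a=lambda v:np.degrees(np.arctan2(v[1],v[0]))
print("C",C,"r",r,np.linalg.norm(P-C,axis=1).round(4)); print("line",np.linalg.norm(L),a(L),"mark",np.linalg.norm(M),a(M),"lines",[round(a(p-C),1) for p in P])
c=np.load("w1.npy",allow_pickle=True).item()
p=onz(c,(398.5,138),.088,True);print("plunger",p,np.linalg.norm(p[:2]-C),a(p[:2]-C))
E
```

```text
C [ 0.54911715 -0.06026353] r 0.07464087747988452 [0.0759 0.0762 0.0736 0.0734 0.074  0.0742 0.0745 0.0745 0.0747 0.0754]
line 0.08433582850558585 24.26878658672275 mark 0.056899497490598715 -96.47562467881485 lines [np.float64(3.7), np.float64(-16.3), np.float64(-36.9), np.float64(44.5), np.float64(-56.9), np.float64(65.1), np.float64(-76.9), np.float64(105.5), np.float64(125.7), np.float64(145.5)]
plunger [ 0.52004317 -0.18142481  0.088     ] 0.12460077764982629 -103.49362029520161
```

```bash
cat >> h.py <<'E'
C=np.array([.5491,-.0603])
def pose(phi,off,z,rad=.046):
    p=np.radians(phi);r=np.array([np.cos(p),np.sin(p)]);t=np.array([-r[1],r[0]])
    return [*(C+rad*r-off*t),z],ori(p-np.pi/2)
E
python3 - <<'E'
from h import *
ctrl.move_to(*pose(83.5,.032,.17))
p,o=pose(83.5,.032,.094)
print("hit",ctrl.line_to(p,speed=.1,f_stop=4))
f0=np.array(ctrl.get_wrist_force());print(f0)
for k,phi in enumerate(np.linspace(83.5,196,18)):
    p,o=pose(phi,.018,.094); ctrl.line_to(p,frame=o,speed=.06)
    if k%3==0: print(round(phi),np.round(ctrl.get_wrist_force()-f0,1),np.round(ctrl.get_tcp_pos(),4))
print(ctrl.get_clock())
c=ctrl.calibration("wrist");im=ctrl.grab_frame("wrist");cv2.imwrite("pics/w2.png",im[:,:,::-1]);np.save("w2.npy",c)
l,st,ce=blobs(im,100)
for i in range(1,len(st)):
    if 60<st[i,4]<400:
        m,d,s,n=ends(l,i,c,.082); print(np.round(ce[i]),n,np.round(m,4),"ang",round(np.degrees(np.arctan2(*(m-C)[::-1])),1),"size",np.round(s,4))
E
```

```text
hit False
[-0.275093    0.00585914 -0.12044506]
84 [ 0.3 -0.5 -1. ] [ 0.5719 -0.0167  0.0944]
103 [0.9 0.4 0.3] [ 0.556  -0.0113  0.094 ]
123 [1.3 1.4 0.2] [ 0.5388 -0.0121  0.094 ]
143 [0.4 0.8 0.1] [ 0.523  -0.0184  0.094 ]
163 [-0.4  1.6 -0.4] [ 0.5103 -0.0298  0.0939]
183 [ 0.1 -0.   0.2] [ 0.5023 -0.0448  0.094 ]
9.4167
[372. 141.] 61 [0.5258 0.0137] ang 107.5 size [0.0072 0.0021]
[116. 148.] 143 [ 0.4021 -0.0227] ang 165.7 size [0.0111 0.0045]
[321. 148.] 61 [0.503  0.0033] ang 125.9 size [0.0073 0.0019]
[418. 153.] 66 [0.5512 0.0158] ang 88.5 size [0.0074 0.0026]
[275. 173.] 61 [ 0.4849 -0.0144] ang 144.4 size [0.007  0.0021]
[139. 205.] 353 [ 0.4204 -0.0491] ang 175.0 size [0.0179 0.0064]
[485. 250.] 278 [ 0.6183 -0.023 ] ang 28.3 size [0.0232 0.0065]
[445. 279.] 358 [ 0.5992 -0.0471] ang 14.7 size [0.032  0.0056]
```

View pics/w2.png

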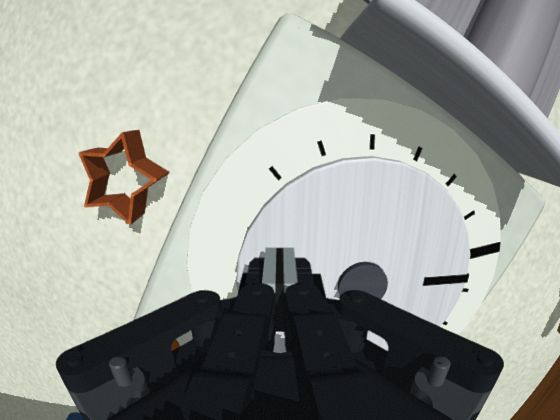

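The arc push works: the mark is now near 15° against the line at about 24°. I'll push on to just short of it, then retract and measure from above.

```bash
cat >> h.py <<'E'
def look(name,ctr=None):
    ctrl.hold(.3)
    c=ctrl.calibration("wrist");im=ctrl.grab_frame("wrist");cv2.imwrite(f"pics/{name}.png",im[:,:,::-1])
    l,st,ce=blobs(im,100); S=[];mk=ln=None
    for i in range(1,len(st)):
        if not 5<st[i,4]<500: continue
        m,d,s,n=ends(l,i,c,.073); r=np.hypot(*(m-C))
        if s[0]<.009 and s[1]<.003 and .068<r<.083: S.append(m)
        elif .021<s[0]<.029 and s[1]<.009 and .078<r<.092: ln=m,d,s
        m,d,s,n=ends(l,i,c,.082); r=np.hypot(*(m-C))
        if .028<s[0]<.038 and s[1]<.008 and .048<r<.064: mk=m,d,s
    S=np.array(S);x=np.linalg.lstsq(np.c_[2*S,np.ones(len(S))],(S**2).sum(1),rcond=None)[0];K=x[:2]
    a=lambda v:np.degrees(np.arctan2(v[1],v[0]))
    print("n",len(S),"C fit",K,"r",np.sqrt(x[2]+K@K))
    for n,b in(("line",ln),("mark",mk)):
        if b: d=b[1]*np.sign(b[1]@(b[0]-K));print(n,b[0],"ang fitC",a(b[0]-K),"ang C",a(b[0]-C),"axis",a(d),"size",b[2])
    return ln,mk
E
python3 - <<'E'
from h import *
for phi in(199,202):
    p,o=pose(phi,.018,.094); ctrl.line_to(p,frame=o,speed=.04)
p,o=pose(202,.03,.094);ctrl.line_to(p,speed=.1)
p,o=pose(202,.03,.17);ctrl.line_to(p,speed=.2)
ctrl.move_to([.47,-.065,.22],ori(0))
look("w3");print(ctrl.get_clock())
E
```

```text
n 12 C fit [ 0.54831272 -0.06061846] r 0.07672489034799854
12.6917
```

View pics/w3.png

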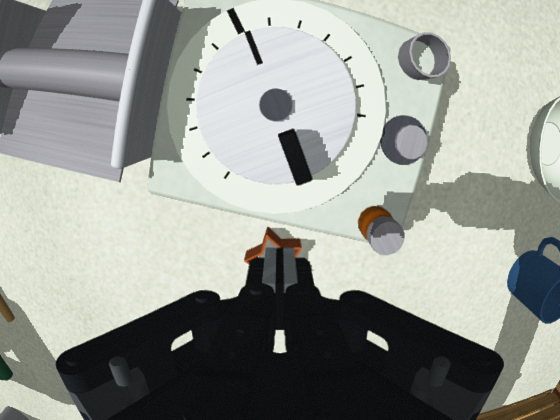

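The mark and line now nearly meet (blobs merged at about (245,35)), so I split them by radius.

```bash
cat >> h.py <<'E'
def rel(name,K=None,grab=True):
    if grab:
        ctrl.hold(.3); c=ctrl.calibration("wrist");im=ctrl.grab_frame("wrist");cv2.imwrite(f"pics/{name}.png",im[:,:,::-1]);np.save(name+".npy",c)
    else: c=np.load(name+".npy",allow_pickle=True).item();im=cv2.imread(f"pics/{name}.png")
    l,st,ce=blobs(im,100);S=[];a=lambda v:np.degrees(np.arctan2(v[...,1],v[...,0]))
    for i in range(1,len(st)):
        if 5<st[i,4]<60:
            m,d,s,n=ends(l,i,c,.073)
            if s[0]<.01 and .068<np.hypot(*(m-C))<.084:S.append(m)
    S=np.array(S);x=np.linalg.lstsq(np.c_[2*S,np.ones(len(S))],(S**2).sum(1),rcond=None)[0];K=x[:2]
    A=a(S-K); off=((A-24+10)%20)-10+24  # each short line's idea of the long line's angle
    print("shorts",len(S),"C",K.round(4),"r",np.sqrt(x[2]+K@K).round(4),"line from shorts",off.mean().round(2),"sd",off.std().round(2))
    v,u=np.nonzero(im.max(2)<100)
    P=lambda z:np.array([onz(c,q,z,True)[:2] for q in zip(u,v)])-K
    for n,z,lo,hi in(("line",.073,.076,.098),("mark",.082,.042,.068)):
        p=P(z);r=np.hypot(*p.T);k=(r>lo)&(r<hi)&(abs(a(p)-23)<9);p=p[k];r=r[k]
        m=p.mean(0);w,V=np.linalg.eigh(np.cov(p.T));d=V[:,1]*np.sign(V[:,1]@m)
        print(n,k.sum(),"ang",a(m).round(2),"axis",a(d).round(2),"r",r.min().round(4),r.max().round(4),"offset of axis at r=.072 (deg)",(a(m+d*(.072-np.hypot(*m)))).round(2))
E
python3 - <<'E'
from h import *
ctrl.grab_frame("wrist")
rel("w3b")
E
```

```text
shorts 12 C [ 0.5481 -0.0605] r 0.0768 line from shorts 24.27 sd 0.24
line 150 ang 24.1 axis 24.8 r 0.0761 0.0977 offset of axis at r=.072 (deg) 23.96
mark 161 ang 20.04 axis 20.23 r 0.0421 0.0679 offset of axis at r=.072 (deg) 20.08
```

Line at 24.2°, mark at 20.05°: 4.1° remain. A command of 202° gave 20.05°, so I command 206.15°.

```bash
python3 - <<'E'
from h import *
ctrl.move_to(*pose(202,.03,.17))
p,o=pose(202,.03,.094);ctrl.line_to(p,speed=.12)
for phi in(202,204,206.15):
    p,o=pose(phi,.018,.094); ctrl.line_to(p,frame=o,speed=.04)
p,o=pose(206.15,.03,.094);ctrl.line_to(p,speed=.1)
p,o=pose(206.15,.03,.17);ctrl.line_to(p,speed=.2)
ctrl.move_to([.47,-.065,.22],ori(0))
rel("w4");print(ctrl.get_clock())
E
```

```text
shorts 12 C [ 0.5482 -0.0606] r 0.0768 line from shorts 24.3 sd 0.27
line 152 ang 24.23 axis 24.61 r 0.0761 0.098 offset of axis at r=.072 (deg) 24.15
mark 164 ang 23.87 axis 24.18 r 0.042 0.068 offset of axis at r=.072 (deg) 23.94
19.2083
```

Aligned: mark 23.9°, line 24.2°. Now the plunger.

```bash
python3 - <<'E'
from h import *
c=np.load("w4.npy",allow_pickle=True).item();print("plunger here",onz(c,(410.5,142.5),.088,True))
o=ori(np.radians(-13.5));x,y=.5197,-.1822
ctrl.move_to([x,y,.17],o)
ctrl.line_to([x,y,.095],speed=.15,f_stop=15)
f0=np.array(ctrl.get_wrist_force())
print("stop",ctrl.line_to([x,y,.076],speed=.015,f_stop=20),ctrl.get_tcp_pos(),np.array(ctrl.get_wrist_force())-f0)
ctrl.hold(.3);print(ctrl.get_tcp_pos(),np.array(ctrl.get_wrist_force())-f0)
ctrl.line_to([x,y,.17],speed=.2)
ctrl.move_to([.47,-.065,.22],ori(0))
rel("w5");print(ctrl.get_clock())
s=ctrl.grab_frame("side");cv2.imwrite("pics/s2.png",cv2.resize(s[180:290,220:370,::-1],None,fx=5,fy=5,interpolation=cv2.INTER_CUBIC))
E
```

```text
plunger here [ 0.51872205 -0.18063903  0.088     ]
stop True [ 0.51974294 -0.18228345  0.08009967] [-0.89967398 -0.00702614  5.45443256]
[ 0.51974315 -0.18232798  0.08009239] [-1.08882389 -0.52131726  5.08077564]
shorts 12 C [ 0.548  -0.0605] r 0.0768 line from shorts 24.27 sd 0.27
line 155 ang 24.04 axis 24.6 r 0.0761 0.0979 offset of axis at r=.072 (deg) 23.92
mark 165 ang 23.6 axis 24.12 r 0.042 0.0679 offset of axis at r=.072 (deg) 23.72
23.325
```

View pics/w5.png

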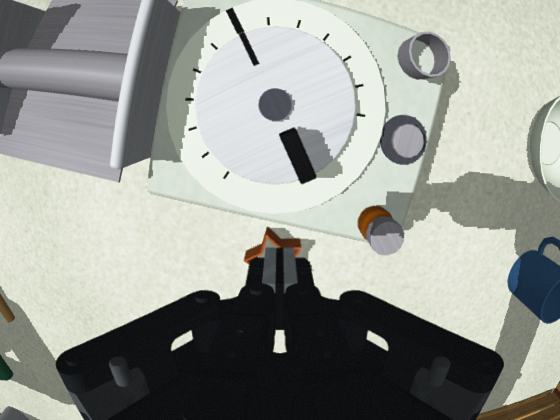

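View pics/s2.png

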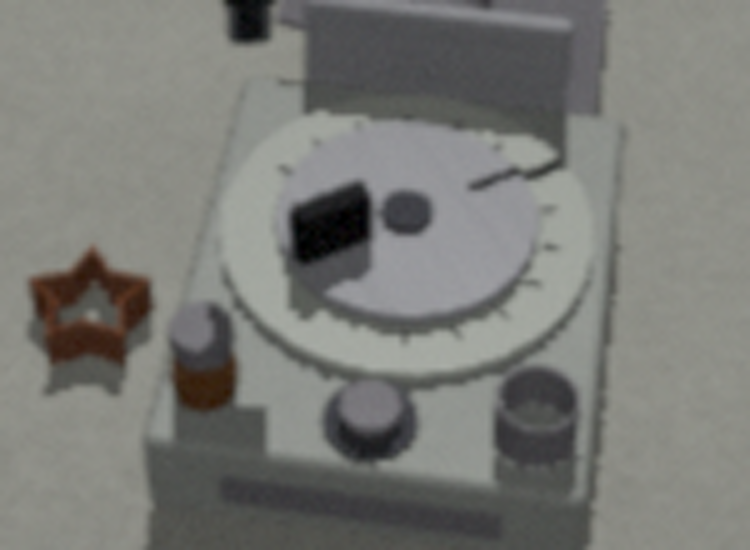

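The wrist view shows the mark in line with the long line, about (230,10)–(257,65). The side crop shows the plunger visibly lower, with the cutter, jar and star unmoved. The press ended at z = 80.1 mm, 0.1 mm short of nominal, so I'll press once more, firmer, then check and hand in.

```bash
python3 - <<'E'
from h import *
o=ori(np.radians(-13.5));x,y=.5192,-.1817
ctrl.move_to([x,y,.17],o)
ctrl.line_to([x,y,.088],speed=.15,f_stop=15)
print("stop",ctrl.line_to([x,y,.073],speed=.015,f_stop=30),ctrl.get_tcp_pos(),ctrl.get_wrist_force())
ctrl.line_to([x,y,.17],speed=.2)
ctrl.move_to([.47,-.065,.22],ori(0))
rel("w6");print(ctrl.get_clock(),ctrl.get_wrist_force())
ctrl.hand_in()
E
```

```text
stop True [ 0.51928193 -0.18180767  0.08011797] [-0.84598911 -1.03350237  5.82820906]
shorts 12 C [ 0.548  -0.0606] r 0.0768 line from shorts 24.27 sd 0.19
line 152 ang 24.1 axis 23.85 r 0.0761 0.0978 offset of axis at r=.072 (deg) 24.15
mark 163 ang 23.7 axis 24.0 r 0.0422 0.0677 offset of axis at r=.072 (deg) 23.77
26.925 [ 0.64630902 -0.28297746 -0.03141102]
the job is handed in; nothing more can be done
```

The dial is set to the long line, the lock plunger is down, and the job is handed in with the hand clear at 26.9 s of robot time.

- **Dial:** I pushed the lug round about 120° counter-clockwise with closed fingers on one side only, in three stages with camera checks between them. The last wrist picture puts the mark at 23.7° and the line at 24.1° to 24.3°. That is about 0.4° to 0.6° short of the line, or 0.5 to 0.7 mm at the rim, and I left it there. The mark read 23.9° before pressing and 23.6° to 23.7° after; I put that down to measurement noise.
- **Plunger:** I pressed it twice, and both presses hit a hard stop, at 20 N and then 30 N. The fingertips stopped both times at 80.1 mm, against 80 mm nominal for fully down.
- **Other objects:** In a side view after the first press, the round cutter, jar and star cutter stood where they were before. I did not view a picture after the second press, and I did not check the spatula at the end. The arm never went near the bowl, mug or spatula.

No check failed. The only disagreement was in the first rough positions: the side camera differed from the wrist camera by 5 to 8 mm, and I used the wrist camera's values.

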